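Lock the budgie's feeder collar onto the flat of its post

TASK

On the balcony table two wooden blocks carry short steel posts, each with an aluminium collar and a set screw with a black ball lever; one collar carries a steel feeder cup, the other a plain wooden perch rod. Turn the collar with the feeder cup until its set screw faces the flat on its post squarely, then tighten the screw by pressing its raised lever all the way down. Leave the collar with the perch rod as it is.

Things in the scene. Friction and masses are not known exactly. Their poses are not given: they have to be found in the camera images.
- cup_collar_mid (a point): Centre of the feeder collar: aluminium ring on an upright post, 48 mm across, 28 mm high, underside 30 mm above its fixed 110 x 110 x 45 mm wooden block. Frame turns with it: +x out along the set screw (reaches 54 mm), z up, +y and -y sides free to grasp; steel cup 54 to 126 mm out at -x, no taller than the collar. The 24 mm post ends 22 mm above the collar. Turns stiffly (0.3 N m), cannot lift.
- cup_collar (a joint): Angle of the feeder collar on its post, rad, counter-clockwise positive seen from above; 0 when the set screw faces the post's flat squarely. Starts at 0.5 to 1.2, range -1.6 to 1.6, stays where it is left. The flat shows in the post's D-shaped top end.
- cup_lever_ball (a point): Centre of the 15 mm black ball on the feeder set screw's lever, 48 mm from the screw's axis (the x axis of cup_collar_mid), 45 mm out along it. Starts raised 19 to 28 degrees on the collar's +y side; pressed down (2 to 6 N; clockwise facing the screw) it swings to a stop 14 degrees below level: ball 12 mm below cup_collar_mid's height, 47 mm to its +y. That is tight. Stays where left.
- perch_tip (a point): Outer end of the wooden perch rod (16 mm thick, reaching 128 mm from its post's axis, opposite its set screw) on the other collar, which looks and turns like the feeder collar, on an equal block and post. To be left as it is.
Not all that is in view belongs to the job. What is shaped like the part that bears cup_collar_mid but orange or turquoise is not meant.

How it is judged:
By the outcome, as a careful person would: the job done as asked, in the order asked, and still so for the second after the job is handed in, with the robot touching nothing.
It also fails if it takes over 38 s, if anything falls off the work surface, if the arm or the gripper's body presses on something with over 40 N, if the wrist force passes 120 N, or if a joint passes its speed limit or range.

ROBOT

A 6-joint arm with a two-finger parallel gripper is mounted at the origin on the work surface. World frame = base frame: x ahead of the robot, y to its left, z up, the work surface at z = 0. Lengths are in m, angles in degrees, forces in N, time in s.
With the tool pointing down it reaches from about 0.325 to 0.85 m from the base axis. Payload 15.5 kg.
Tool frame: the origin (TCP) lies between the finger pads; the fingertips stand bot.tips_ahead ahead of it and the grasp point (between the pads) lies 11 mm behind it (bot.tips_ahead is the distance from the TCP to the fingertips, in m); z points along the fingers, x is the direction in which the jaws open and shut, and the axes are right-handed (so a half turn about z gives the same grasp; the last joint's range is limited). The gripper opens to 91 mm and grips with 3 to 60 N. Pads are 32 mm wide; open, the fingers measure 118 mm over their backs; the gripper's body (76 mm by 178 mm) begins 60 mm behind the grasp point.
Start: joints at [-77.206, 28.281, 77.091, -0, 74.628, -5.472], TCP at [0.196, -0.594, 0.222] pointing down, gripper open.
Joint ranges: [-166.48, 166.48], [-47.26, 123.95], [12.59, 153.08], [-70.14, 250.14], [6.76, 159.57], [-176.63, 176.63]. Speed limits (degrees/s): [108.29, 108.29, 147.25, 172.46, 172.46, 172.46].

INTERFACE

Orientations are given as [roll, pitch, yaw] about the fixed x, y, z axes, in that order (R = Rz(yaw) Ry(pitch) Rx(roll)).
In Python, from cell import sensors, eyes, order, bot gives the robot as it stands. The module is installed in compiled form; this text tells all that it offers.
- The arm moves only by the tool play_rows, never from a script. Its arguments are lists of equal length, an entry for each row: "offset": the shift along the tool's x, y, z in units of 40 mm (1.0 is 40 mm), a list of three; "rot": the turn, a rotation vector about the tool's x, y, z in units of 6 degrees (1.0 is 6 degrees), a list of three. A call has 1 to 12 rows; each row is the pose to reach, as a shift and turn from the pose commanded when the call began, along the tool's axes at that moment; what a row does not reach only later rows make up. A row lasts 1/8 s, in which the tool goes at most 62.5 mm and 10.7 degrees, less where a joint would pass 70% of its speed; a pose out of reach is approached as far as the arm can. A call with a gripper value outside its range is refused whole. "grip" is the opening, from 0 (shut) to 1 (fully open), set as the call begins (left out, the last holds). The fingers move at their own pace and stop on an object; "force" is the grip in N (left out, the last holds). Time passes only in rows, so rows that repeat a pose let the fingers close. It gives the time, the measured TCP pose, the force and the opening at its end, in the units of the state.
- sensors.get_obs(): the state, without advancing time (a new reading comes with each control period).
- eyes.capture(name): name is "side" or "top" or "wrist"; returns the picture (384x512x3 uint8, blue, green, red); there is no depth.
- eyes.camera_params(name): a dict with "fov_y" (degrees; the focal length in pixels is half the picture's height over the tangent of half this angle, whatever the lens; pixels are square), "cx", "cy" (the principal point, pixels), "position" and "attitude" of the camera in the world. Camera axes: x right, y down, z forward; pixel columns grow to the right and rows downward; lengths in m; the calibration is good to about 2 mm. The wrist camera is an equidistant fisheye: a pixel r from the principal point sees the ray r / f radians off the axis. A picture is of the moment at which its call begins: read the wrist's pose just before it. camera_params takes no time and is no camera call; for the wrist camera it gives the pose at the moment of the call.
- order.close_job(): hands the job in, once; it reports no verdict.
The state is a dict: "t": time; "joint_positions": joint angles; "joint_vel": joint speeds; "joint_torque": joint torques, N m; "tool_pos": TCP position; "orientation": TCP orientation; "force": force on the tool from outside, world axes, zero at the start; "moment": the same for the moment, N m; "grip_width": opening from 0.0 (shut) to 1.0 (fully open).
Only numpy, scipy, OpenCV 4.12 (cv2) and the standard library are available. Lean on these libraries where they do the work, as an engineer would, in place of code of your own. Each camera call takes 0.05 s, during which the arm holds its last target.

## Working session

There is one attempt and no reset: what is moved stays moved. The work goes in short steps, Python scripts to look and compute and a tool call to move; the robot and the scene stay as the last step left them, time stands still between calls to the robot, and variables do not carry over. Pictures are saved under pics/ and viewed, and the job is handed in when it is done.

Besides the shell and the picture viewer there is one more tool, called after "Call:" as name(argument=value, ...) on one line, values as JSON. play_rows: Moves the arm, as the interface text tells. Its arguments: {"type":"object","properties":{"offset":{"type":"array"},"rot":{"type":"array"},"grip":{"type":"number"},"force":{"type":"number"}},"required":["offset","rot"]}

```bash
mkdir -p pics; python3 - <<'E'
from cell import sensors, eyes, order, bot
import cv2
print(sensors.get_obs()); print(bot.tips_ahead)
for n in("side","top","wrist"):
    print(n,eyes.camera_params(n)); cv2.imwrite(f"pics/{n}0.png",eyes.capture(n))
E
```

```text
{'t': 0.0, 'joint_positions': array([-7.72068532e+01,  2.83149203e+01,  7.71292794e+01, -8.61956445e-04,
        7.46268410e+01, -5.47029418e+00]), 'joint_vel': array([ 0.13144553, -0.07426701, -0.00596752,  0.02395359,  0.02290177,
        0.02419646]), 'joint_torque': array([-4.54615132e-03, -8.78816986e+01, -3.81871068e+01,  7.05245999e-02,
        5.31082344e-02, -1.36037963e-05]), 'tool_pos': array([ 0.19579485, -0.5931369 ,  0.22132516]), 'orientation': array([-1.79994055e+02,  7.07965096e-02, -7.17363263e+01]), 'force': array([ 0.61408221, -0.08892891, -0.85911362]), 'moment': array([-0.02737472, -0.0491044 , -0.0020462 ]), 'grip_width': 1.0018074566442083}
0.008
side {'fov_y': 57.549972548060865, 'cx': 254.27522321821422, 'cy': 186.60120854554313, 'position': array([-0.02568673,  0.50472843,  0.50261312]), 'attitude': array([-119.31948734,   -0.84175024, -139.67706821])}
top {'fov_y': 44.565653827298256, 'cx': 256.54538642030207, 'cy': 191.52065938739315, 'position': array([ 0.26043022, -0.0107296 ,  1.22346378]), 'attitude': array([-171.84716623,   -0.54370479,  -89.12768177])}
wrist {'fov_y': 65.70646984690485, 'cx': 254.6138772101984, 'cy': 191.09364043960755, 'position': array([ 0.27279283, -0.56664794,  0.38363422]), 'attitude': array([ 1.63056141e+02,  2.98970734e-02, -7.17635229e+01])}
```

View pics/side0.png

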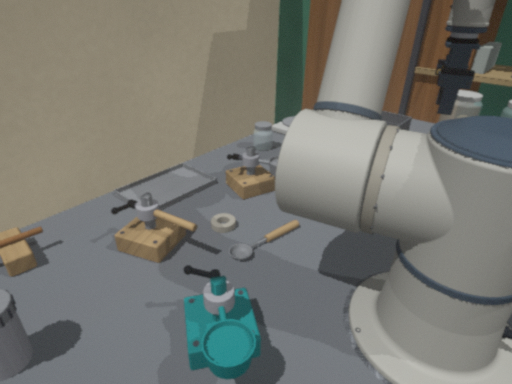

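View pics/top0.png

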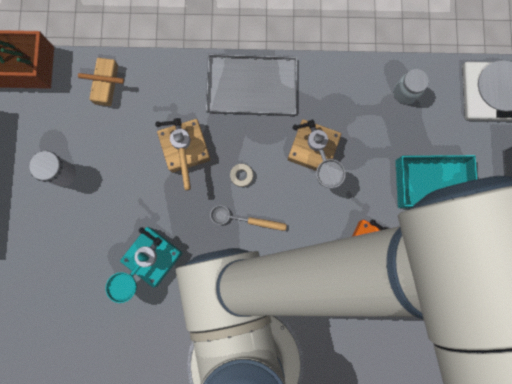

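View pics/wrist0.png

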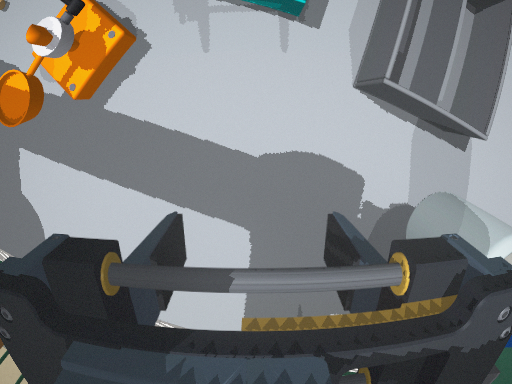

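Candidates in the top view are the wooden block with a steel cup at (318,140), the wooden block with a perch rod at (180,138), a turquoise one at (145,257) and an orange one at (368,235). Only (318,140) has plain wood, steel and a cup, so I'll confirm it in an enlarged crop.

```bash
cat > h.py <<'E'
import numpy as np, cv2
from scipy.spatial.transform import Rotation as R
from cell import sensors, eyes, order, bot
def cam(n):
    p=eyes.camera_params(n); p['n']=n
    p['R']=R.from_euler('xyz',p['attitude'],degrees=True).as_matrix(); p['f']=192/np.tan(np.radians(p['fov_y']/2)); return p
def ray(p,u,v):
    x,y=(u-p['cx'])/p['f'],(v-p['cy'])/p['f']
    if p['n']=='wrist':
        r=np.hypot(x,y); s=np.sin(r)/r if r>0 else 1; d=np.array([x*s,y*s,np.cos(r)])
    else: d=np.array([x,y,1.])
    return p['R']@d
def plane(p,u,v,z):
    d=ray(p,u,v); return p['position']+d*(z-p['position'][2])/d[2]
def proj(p,X):
    c=p['R'].T@(np.asarray(X)-p['position'])
    if p['n']=='wrist':
        r=np.hypot(c[0],c[1]); th=np.arctan2(r,c[2]); return p['cx']+p['f']*th*c[0]/r, p['cy']+p['f']*th*c[1]/r
    return p['cx']+p['f']*c[0]/c[2], p['cy']+p['f']*c[1]/c[2]
E
python3 - <<'E'
from h import *
p=cam('top')
im=cv2.imread('pics/top0.png')
cv2.imwrite('pics/topc.png',cv2.resize(im[100:200,270:370],None,fx=6,fy=6,interpolation=cv2.INTER_CUBIC))
for u,v,z in [(318,140,.1),(331,174,.1),(180,138,.1)]: print(plane(p,u,v,z))
E
```

```text
[ 0.55228523 -0.16841435  0.1       ]
[ 0.46770939 -0.19987117  0.1       ]
[0.55133161 0.17127334 0.1       ]
```

View pics/topc.png

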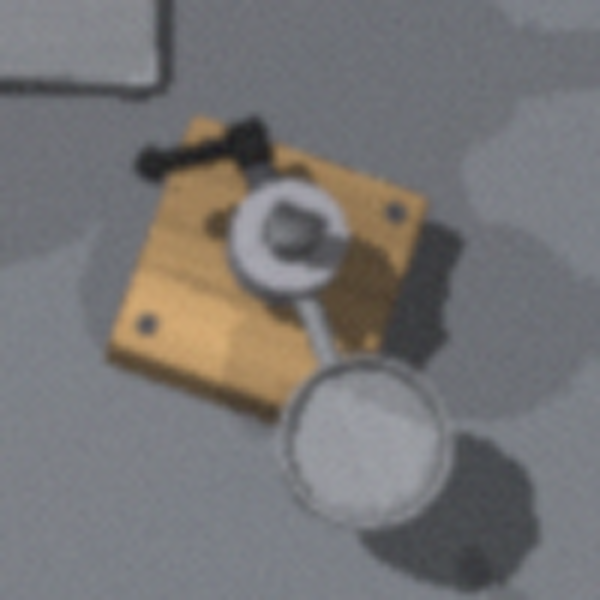

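The crop confirms it: natural wood block, steel cup at crop (365,440), collar at (290,238), ball at (152,162). The frame's +x yaw is about 20°. Next I'll bring the wrist camera over the post to read the flat.

Call:
play_rows(offset=[[-0.6,-0.8,0],[-1.4,-1.9,0],[-2.2,-2.9,0],[-3.0,-4.0,0],[-3.8,-5.1,0],[-4.6,-6.2,0],[-5.4,-7.2,0],[-6.2,-8.3,0.4],[-6.8,-9.1,0.8],[-7.2,-9.6,1.2],[-7.3,-9.75,1.5],[-7.3,-9.75,1.5]], rot=[[0,0,0],[0,0,0],[0,0,0],[0,0,0],[0,0,0],[0,0,0],[0,0,0],[0,0,0],[0,0,0],[0,0,0],[0,0,0],[0,0,0]])

```text
t: 1.65
tool_pos: [0.4743, -0.1939, 0.1612]
orientation: [179.9, 0.1, -71.7]
force: [-0.5, -0.2, 0.5]
grip_width: 1.004
```

```bash
python3 - <<'E'
from h import *
o=sensors.get_obs(); print(o['t'],o['tool_pos'],o['orientation'])
p=cam('wrist'); im=eyes.capture('wrist'); cv2.imwrite('pics/w1.png',im)
np.save('p1.npy',p,allow_pickle=True)
u,v=proj(p,(.552,-.168,.125)); print(u,v,p['position'])
u=int(u);v=int(v);y0=max(v-60,0);x0=max(u-70,0);print(x0,y0)
cv2.imwrite('pics/w1c.png',cv2.resize(im[y0:y0+110,x0:x0+140],None,fx=5,fy=5,interpolation=cv2.INTER_CUBIC))
E
```

```text
1.65 [ 0.47427714 -0.19389785  0.16122937] [ 1.79933874e+02  6.16621476e-02 -7.17013225e+01]
256.1203958841723 102.31343555089147 [ 0.55142426 -0.16725458  0.3233479 ]
186 42
```

View pics/w1.png

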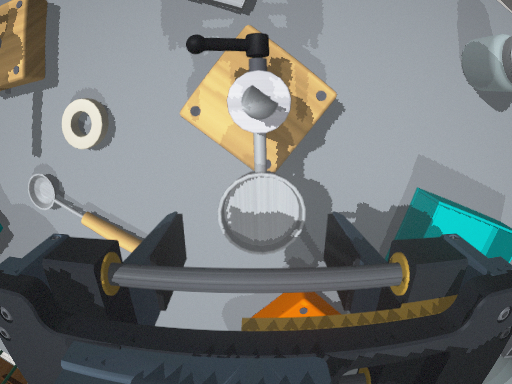

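View pics/w1c.png

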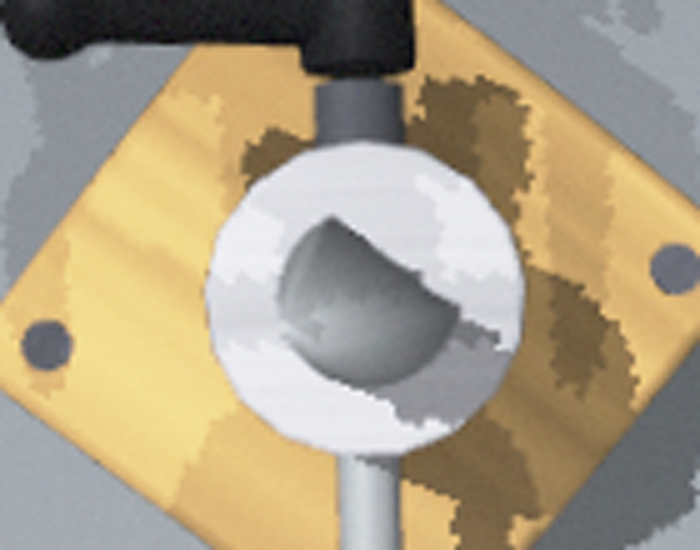

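```bash
cat > ang.py <<'E'
from h import *
def edge(im,p,a,b,z,half=5):
    """subpixel straight edge between approx pixels a,b -> world points at z, line angle deg"""
    g=cv2.GaussianBlur(cv2.cvtColor(im,cv2.COLOR_BGR2GRAY),(0,0),.7).astype(np.float32)
    a,b=np.array(a,float),np.array(b,float); d=(b-a)/np.linalg.norm(b-a); n=np.array([d[1],-d[0]]); P=[]
    s=np.arange(-half,half+.01,.1)
    for t in np.linspace(.12,.88,15):
        q=a+(b-a)*t+s[:,None]*n
        pr=cv2.remap(g,q[:,0].astype(np.float32)[None],q[:,1].astype(np.float32)[None],cv2.INTER_LINEAR)[0]
        gr=np.abs(np.gradient(pr)); P.append(q[np.argmax(np.convolve(gr,np.ones(7)/7,'same')[5:-5])+5])
    P=np.array(P); W=np.array([plane(p,u,v,z) for u,v in P])[:,:2]
    l=cv2.fitLine(W.astype(np.float32),cv2.DIST_HUBER,0,.0005,.0005).ravel()
    r=(W-l[2:])@np.array([-l[1],l[0]]); 
    return np.degrees(np.arctan2(l[1],l[0])),W,r*1000
E
python3 - <<'E'
from ang import *
p=np.load('p1.npy',allow_pickle=True).item(); im=cv2.imread('pics/w1.png')
f=lambda x,y:(186+x/5,42+y/5)
a,W,r=edge(im,p,f(333,217),f(458,308),.125,4); print('flat line',a,'normal',a+90,a-90,r.round(1))
# block edges at z .045
for A,B in [((250,25),(337,97)),((250,25),(180,113))]:
    a,W2,r=edge(im,p,A,B,.045,4); print('block',a,r.round(1))
# centres
g=cv2.cvtColor(im,cv2.COLOR_BGR2HSV)
c=f(365,298); C=plane(p,*c,.103)
print('collar c',C)
# cup ring centre approx
cup=plane(p,262,211,.103); print('cup',cup,np.linalg.norm((cup-C)[:2]),'yaw',np.degrees(np.arctan2(*(C-cup)[[1,0]])))
sc=plane(p,*f(359,75),.095); print('screw',np.degrees(np.arctan2(*(sc-C)[[1,0]])))
st=[plane(p,*f(371,460),.089),plane(p,*f(371,540),.089)]; print('stem',np.degrees(np.arctan2(*(st[0]-st[1])[[1,0]])), np.degrees(np.arctan2(*(C-st[1])[[1,0]])))
print('ball',plane(p,195,44,.109)-C)
# flat distance from collar centre
m=W.mean(0); print('flat dist',np.linalg.norm(m-C[:2])*1e3, m)
E
```

```text
flat line 71.55634 normal 161.55634 -18.443657 [ 0.   0.   0.  -0.   0.3 -0.   0.   0.  -0.2 -0.6 -0.1  0.2  0.3  0.2
 -0. ]
block 71.34453 [-2.7 -4.4  1.6 -1.4 -1.5  3.8  2.8  4.3 -0.8 -0.6 -0.3 -0.8 -0.6 -0.6
  5.1]
block -21.403433 [-4.7  0.8 -1.7 -3.4  1.1  0.9  0.5  0.7  0.3  0.2 -0.  -0.3 -0.1 -0.4
 -0.6]
collar c [ 0.55322882 -0.16991168  0.103     ]
cup [ 0.47351036 -0.19902083  0.103     ] 0.08486681908187362 yaw 20.059635498568824
screw 19.615623235866643
stem 18.4681249739573 20.11198122645953
ball [0.02693651 0.05714698 0.006     ]
flat dist 6.10911846059398 [ 0.55897119 -0.17199653]
```

The flat's normal is at -18.4° and the screw is at about 19.9°, so the collar needs -38.3° (0.67 rad, inside the stated range). The ball at collar-frame (45, 44.5) mm and the flat's distance from the axis both fit; the cup distance reads 85 mm where about 90 is expected. Moving above the collar and descending.

Call:
play_rows(offset=[[0,-0.7,0],[0.05,-1.5,0],[0.05,-2.0,0],[0.05,-2.06,0],[0.05,-2.06,0.4],[0.05,-2.06,0.9],[0.05,-2.06,1.4],[0.05,-2.06,1.85],[0.05,-2.06,2.0],[0.05,-2.06,2.0]], rot=[[0,0,-0.1],[0,0,-0.2],[0,0,-0.27],[0,0,-0.27],[0,0,-0.27],[0,0,-0.27],[0,0,-0.27],[0,0,-0.27],[0,0,-0.27],[0,0,-0.27]])

```text
t: 2.95
tool_pos: [0.5529, -0.1703, 0.0816]
orientation: [180.0, 0.0, -70.1]
force: [-1.2, -0.3, 0.0]
grip_width: 0.996
```

```bash
python3 - <<'E'
from h import *
o=sensors.get_obs(); print(o['t'],o['tool_pos'],o['orientation'],o['force'],o['joint_positions'])
im=eyes.capture('wrist'); cv2.imwrite('pics/w2.png',im)
E
```

```text
2.95 [ 0.55293244 -0.17025789  0.0815941 ] [ 1.79958220e+02  3.56854474e-02 -7.01442373e+01] [-1.15579692e+00 -3.26453608e-01  5.71170880e-04] [-2.30260420e+01  3.43321507e+01  9.21069984e+01 -2.83487447e-03
  5.36157494e+01  4.71198650e+01]
```

View pics/w2.png

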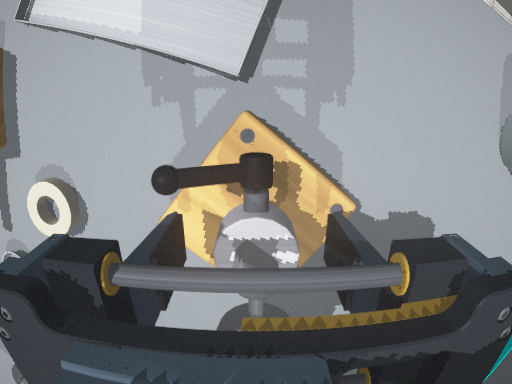

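The collar sits between the jaws, with the lever at (165,180) clear of the left finger. Closing gently.

Call:
play_rows(offset=[[0,0,0],[0,0,0],[0,0,0],[0,0,0],[0,0,0],[0,0,0]], rot=[[0,0,0],[0,0,0],[0,0,0],[0,0,0],[0,0,0],[0,0,0]], grip=0.4, force=15)

```text
t: 3.75
tool_pos: [0.5539, -0.1706, 0.082]
orientation: [-180.0, -0.1, -70.1]
force: [0.7, -5.2, -1.4]
grip_width: 0.519
```

Call:
play_rows(offset=[[0,0,0],[0,0,0],[0,0,0],[0,0,0]], rot=[[0,0,0],[0,0,0],[0,0,0],[0,0,0.3]], grip=0.3, force=55)

```text
t: 4.25
tool_pos: [0.5539, -0.1706, 0.082]
orientation: [-180.0, -0.1, -71.9]
force: [1.6, -4.6, -0.7]
grip_width: 0.519
```

Call:
play_rows(offset=[[0,0,0],[0,0,0],[0,0,0],[0,0,0],[0,0,0],[0,0,0],[0,0,0],[0,0,0],[0,0,0],[0,0,0],[0,0,0]], rot=[[0,0,0.5],[0,0,1.1],[0,0,1.8],[0,0,2.5],[0,0,3.2],[0,0,3.9],[0,0,4.6],[0,0,5.3],[0,0,5.8],[0,0,6.08],[0,0,6.08]])

```text
t: 5.62
tool_pos: [0.5538, -0.1699, 0.082]
orientation: [-180.0, 0.0, -108.4]
force: [2.3, 2.6, 0.0]
grip_width: 0.514
```

```bash
python3 - <<'E'
from h import *
o=sensors.get_obs(); print(o['t'],o['tool_pos'],o['orientation'],o['force'],o['moment'],o['joint_positions'])
im=eyes.capture('wrist'); cv2.imwrite('pics/w3.png',im)
E
```

```text
5.625 [ 0.5538449  -0.16991335  0.08198959] [-1.79977659e+02  1.67320037e-02 -1.08376973e+02] [2.318097   2.59443031 0.01655517] [ 0.48685542 -0.43998193 -0.05080079] [-2.29714342e+01  3.43183737e+01  9.20454705e+01  2.29398976e-02
  5.36152291e+01  8.53919373e+01]
```

View pics/w3.png

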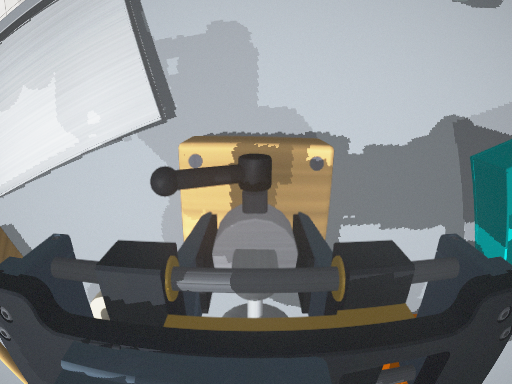

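The collar followed the jaws without visible slip. Releasing and rising to verify the angle.

Call:
play_rows(offset=[[0,0,0],[0,0,0],[0,0,0],[0,0,0],[0,0,-0.5],[0,0,-1.2],[0,0,-1.8],[0,0,-2.0],[0,0.8,-2.0],[0,1.7,-2.0],[0,2.06,-2.0],[0,2.06,-2.0]], rot=[[0,0,0],[0,0,0],[0,0,0],[0,0,0],[0,0,0],[0,0,0],[0,0,0],[0,0,0],[0,0,0],[0,0,0],[0,0,0],[0,0,0]], grip=1.0)

```text
t: 7.18
tool_pos: [0.4752, -0.144, 0.1618]
orientation: [180.0, 0.0, -108.4]
force: [-0.2, -0.3, -0.4]
grip_width: 1.0
```

```bash
python3 - <<'E'
from h import *
o=sensors.get_obs(); print(o['t'],o['tool_pos'],o['orientation'],o['force'])
p=cam('wrist'); im=eyes.capture('wrist'); cv2.imwrite('pics/w4.png',im)
np.save('p4.npy',p,allow_pickle=True)
u,v=proj(p,(.5535,-.170,.125)); u=int(u);v=int(v);y0=max(v-60,0);x0=max(u-70,0);print(x0,y0)
cv2.imwrite('pics/w4c.png',cv2.resize(im[y0:y0+110,x0:x0+140],None,fx=5,fy=5,interpolation=cv2.INTER_CUBIC))
E
```

```text
7.175 [ 0.47517759 -0.1439953   0.16181108] [ 1.79986219e+02  2.69778092e-03 -1.08403006e+02] [-0.17142698 -0.33732799 -0.44013694]
184 40
```

View pics/w4.png

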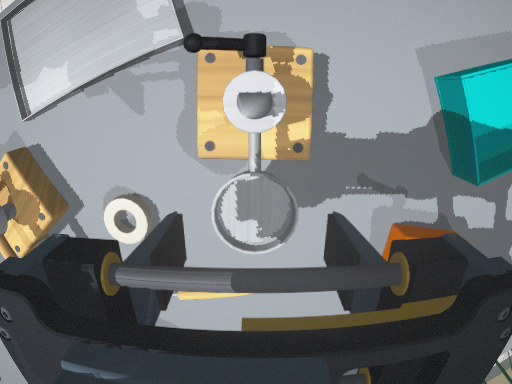

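View pics/w4c.png

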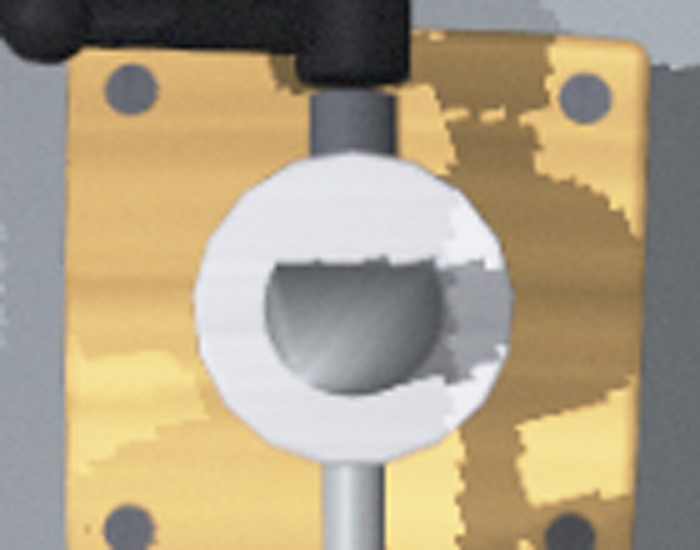

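The flat at crop (275–440, 263) now lies square to the screw at (355,120). I'll put numbers on it.

```bash
python3 - <<'E'
from ang import *
p=np.load('p4.npy',allow_pickle=True).item(); im=cv2.imread('pics/w4.png')
f=lambda x,y:(184+x/5,40+y/5)
a,W,r=edge(im,p,f(275,263),f(435,263),.125,3); print('flat normal',a+90,a-90,r.round(1))
S=[]
for nm,A,B,z in [('stemL',(326,470),(326,545),.089),('stemR',(384,470),(384,545),.089),('scrL',(311,95),(311,150),.089),('scrR',(396,95),(396,150),.089)]:
    a,W2,r=edge(im,p,f(*A),f(*B),z,3); print(nm,a,np.abs(r).max().round(2)); S.append(W2.mean(0))
st=(S[0]+S[1])/2; sc=(S[2]+S[3])/2; d=sc-st
print('stem->screw yaw',np.degrees(np.arctan2(d[1],d[0])))
# hough collar circle / cup ring by contour ellipse
g=cv2.cvtColor(im,cv2.COLOR_BGR2GRAY)
C=plane(p,*f(353,308),.103); cup=plane(p,255,211,.100); e=C-cup
print('C',C,'cup->collar',np.degrees(np.arctan2(e[1],e[0])),np.hypot(*e[:2]))
b=plane(p,193,43,.109)-C; th=np.radians(-18.4); print('ball in frame',b[0]*np.cos(th)+b[1]*np.sin(th),-b[0]*np.sin(th)+b[1]*np.cos(th), plane(p,193,43,.109))
for A,B in [((66,100),(66,500)),((645,100),(640,500))]:
    a,W2,r=edge(im,p,f(*A),f(*B),.045,4); print('block',a,np.abs(r).max().round(2))
E
```

```text
flat normal 162.75778 -17.24221 [-0.   0.  -0.6 -0.6  0.1  0.1  0.2  0.2 -0.5 -0.4 -0.4  0.3  0.3  0.3
 -0.4]
stemL -18.672182 3.18
stemR -18.220535 0.0
scrL -18.454725 0.0
scrR -18.409182 0.0
stem->screw yaw -18.505107699564434
C [ 0.55315215 -0.16983883  0.103     ] cup->collar -18.21408804462824 0.08616100471373885
ball in frame 0.044507581016003495 0.04420573026910077 [ 0.60933782 -0.14194185  0.109     ]
block -19.901464 0.74
block -19.854813 0.9
```

The screw measures -18.45° (four edges) and the flat -18.4° and -17.2° in the two views, so it is square within about 1°. Next I'll shut the jaws, go over the ball and press.

Call:
play_rows(offset=[[-0.2,-0.5,0],[-0.5,-1.3,0],[-0.9,-2.2,0],[-1.2,-2.9,0],[-1.28,-3.18,0],[-1.28,-3.18,0],[-1.28,-3.18,0.3],[-1.28,-3.18,0.7],[-1.28,-3.18,0.8],[-1.28,-3.18,0.8]], rot=[[0,0,0],[0,0,0],[0,0,0],[0,0,0],[0,0,0],[0,0,0],[0,0,0],[0,0,0],[0,0,0],[0,0,0]], grip=0, force=20)

```text
t: 8.48
tool_pos: [0.6119, -0.1356, 0.1294]
orientation: [179.9, -0.0, -108.4]
force: [-0.4, -0.7, -0.3]
grip_width: 0.004
```

```bash
python3 - <<'E'
from h import *
o=sensors.get_obs(); print(o['t'],o['tool_pos'],o['orientation'],o['force'],o['grip_width'])
cv2.imwrite('pics/w5.png',eyes.capture('wrist'))
im=eyes.capture('side');cv2.imwrite('pics/s5.png',cv2.resize(im[110:220,180:330],None,fx=5,fy=5))
E
```

```text
8.475 [ 0.61185875 -0.1355904   0.12943497] [ 1.79946293e+02 -6.68752403e-04 -1.08401995e+02] [-0.38574963 -0.69735332 -0.27800392] 0.003945914471176656
```

View pics/w5.png

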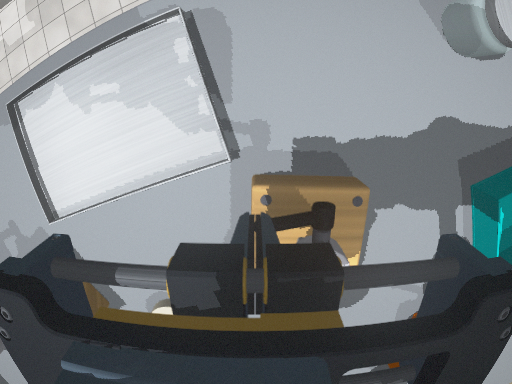

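View pics/s5.png

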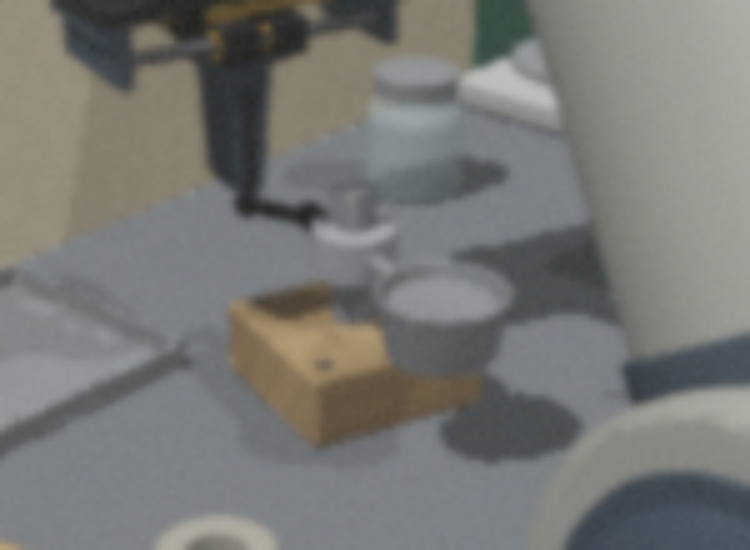

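The closed tips are narrower than I assumed, so I'll shift 5 mm inward to centre on the ball and then press gradually.

Call:
play_rows(offset=[[0.12,0,0],[0.12,0,0.15],[0.12,0,0.3],[0.12,0,0.4],[0.12,0,0.5],[0.12,0,0.6],[0.12,0,0.7],[0.12,0,0.8],[0.12,0,0.84],[0.12,0,0.84]], rot=[[0,0,0],[0,0,0],[0,0,0],[0,0,0],[0,0,0],[0,0,0],[0,0,0],[0,0,0],[0,0,0],[0,0,0]])

```text
t: 9.82
tool_pos: [0.6106, -0.1402, 0.0961]
orientation: [180.0, -0.0, -108.4]
force: [-0.4, -0.5, -0.3]
grip_width: 0.007
```

```bash
python3 - <<'E'
from h import *
o=sensors.get_obs(); print(o['t'],o['tool_pos'],o['orientation'],o['force'],o['moment'])
im=eyes.capture('side');cv2.imwrite('pics/s6.png',cv2.resize(im[110:220,180:330],None,fx=5,fy=5))
E
```

```text
9.825 [ 0.61061683 -0.14024378  0.09614231] [ 1.79982150e+02 -9.02405915e-03 -1.08395027e+02] [-0.39869173 -0.51955896 -0.3146115 ] [ 0.05393542  0.01505696 -0.0206706 ]
```

View pics/s6.png

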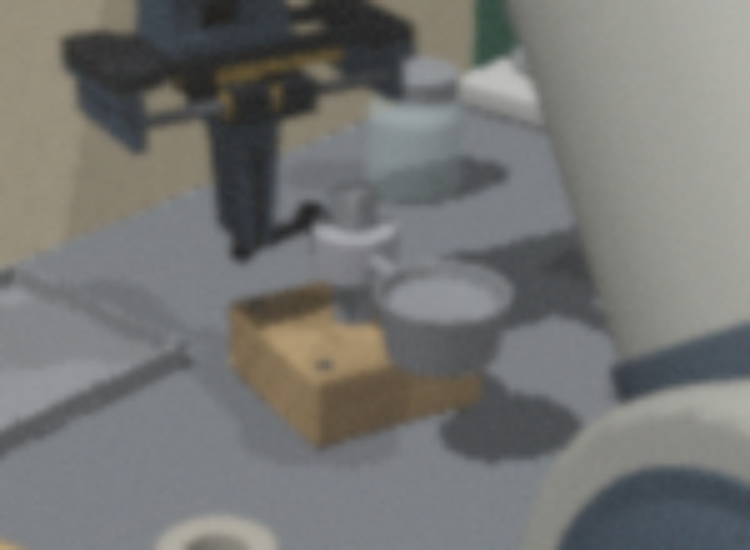

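The ball moved down with the tips. Pressing on to the stop in small steps.

Call:
play_rows(offset=[[0,0,0.04],[0,0,0.08],[0,0,0.12],[0,0,0.12]], rot=[[0,0,0],[0,0,0],[0,0,0],[0,0,0]])

```text
t: 10.38
tool_pos: [0.6108, -0.1404, 0.0919]
orientation: [-180.0, -0.0, -108.4]
force: [-1.7, -1.2, 10.1]
grip_width: 0.006
```

Call:
play_rows(offset=[[0,0,0.03],[0,0,0.06],[0,0,0.06]], rot=[[0,0,0],[0,0,0],[0,0,0]])

```text
t: 10.75
tool_pos: [0.6111, -0.1406, 0.0906]
orientation: [-179.9, -0.0, -108.4]
force: [-7.7, -0.7, 25.0]
grip_width: 0.005
```

The stop is reached: TCP z is 0.092 as predicted, and the force rose to 25 N without further travel. Retreating to check.

Call:
play_rows(offset=[[0,0,-0.3],[0,0,-0.9],[0,0,-1.5],[0,0,-1.75],[0.3,0.8,-1.75],[0.7,1.8,-1.75],[1.0,2.7,-1.75],[1.16,3.15,-1.75],[1.16,3.15,-1.75]], rot=[[0,0,0],[0,0,0],[0,0,0],[0,0,0],[0,0,0],[0,0,0],[0,0,0],[0,0,0],[0,0,0]])

```text
t: 11.88
tool_pos: [0.4754, -0.1443, 0.1589]
orientation: [179.9, 0.0, -108.4]
force: [0.3, -0.9, 0.6]
grip_width: 0.006
```

```bash
python3 - <<'E'
from ang import *
o=sensors.get_obs(); print(o['t'],o['tool_pos'],o['orientation'],o['force'])
p=cam('wrist'); im=eyes.capture('wrist'); cv2.imwrite('pics/w7.png',im); np.save('p7.npy',p,allow_pickle=True)
s=eyes.capture('side'); ps=cam('side'); cv2.imwrite('pics/s7.png',cv2.resize(s[110:220,180:330],None,fx=5,fy=5))
C=np.array([.5532,-.1699,.089]); th=np.radians(-18.4); ex=np.array([np.cos(th),np.sin(th),0]); ey=np.array([-np.sin(th),np.cos(th),0])
B=C+.045*ex+.0466*ey-[0,0,.0116]; print('expected ball wrist',proj(p,B),'side crop',[(a-b)*5 for a,b in zip(proj(ps,B),(180,110))])
x0,y0=184,20
cv2.imwrite('pics/w7c.png',cv2.resize(im[y0:y0+120,x0-10:x0+130],None,fx=5,fy=5,interpolation=cv2.INTER_CUBIC))
E
```

```text
11.875 [ 0.47542492 -0.14426697  0.15892356] [ 1.79938046e+02  6.48482279e-03 -1.08430896e+02] [ 0.31817463 -0.86279006  0.62227795]
expected ball wrist (np.float64(196.84944578931788), np.float64(49.531492347105484)) side crop [np.float64(240.99514878847017), np.float64(255.7574014630653)]
```

View pics/w7c.png

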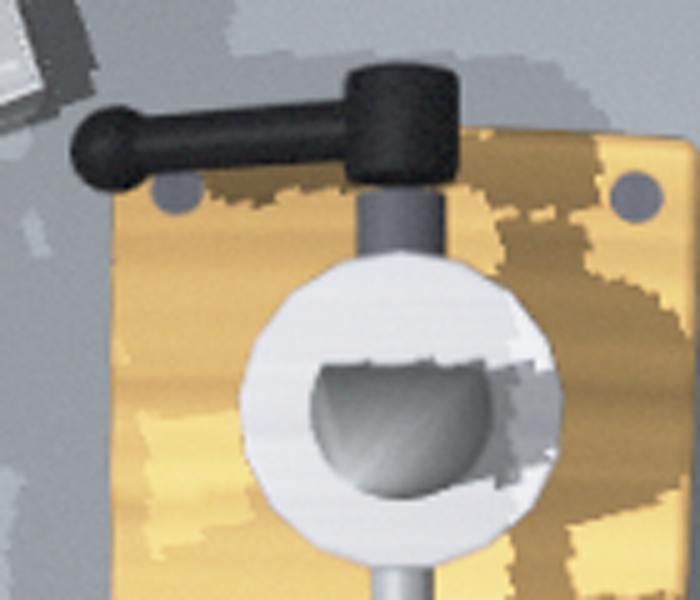

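View pics/s7.png

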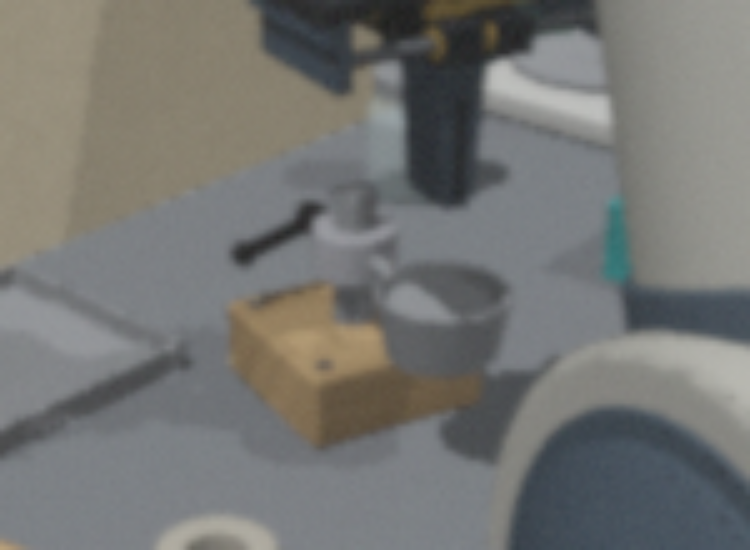

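The ball is at wrist (196,49.6) and side crop (243,255), against expected (196.8,49.5) and (241,256), so it is on its stop. Last I'll check that the collar didn't shift.

```bash
python3 - <<'E'
from ang import *
p=np.load('p7.npy',allow_pickle=True).item(); im=cv2.imread('pics/w7.png')
f=lambda x,y:(174+x/5,20+y/5)
for nm,A,B,z in [('scrL',(358,195),(358,245),.089),('scrR',(444,195),(444,245),.089),('stemL',(372,575),(372,640),.089),('stemR',(432,575),(432,640),.089)]:
    a,W2,r=edge(im,p,f(*A),f(*B),z,3); print(nm,a,np.abs(r).max().round(2))
a,W,r=edge(im,p,f(320,364),f(488,364),.125,3); print('flat normal',a-90 if a>0 else a+90)
t=cam('top'); im2=eyes.capture('top'); im0=cv2.imread('pics/top0.png')
d=cv2.absdiff(im2,im0)[115:200,150:215]; print('perch area diff max/mean',d.max(),d.mean())
order.close_job(); 
E
```

```text
scrL -18.48343 0.0
scrR -18.44271 0.0
stemL -18.685394 1.57
stemR -18.254194 0.0
flat normal -17.338707
perch area diff max/mean 128 19.582141779788838
the job is handed in; nothing more can be done
```

I turned the feeder-cup collar by about -38°, so its set screw faces the flat. I then pressed the lever down to its stop, withdrew the gripper and handed the job in at about 12 s. The perch collar was never approached or touched.

**Final checks**
- **Collar angle:** The screw edges read -18.45°, unchanged by the pressing. The flat read -18.4° in the first view and -17.2° and -17.3° in the later ones, where a shadow made its edge jagged. That puts it square within about 1°.
- **Lever:** The ball is within 1 px of its expected stop position in the wrist view and about half a pixel in the side view. The pressing force rose to 25 N at the stop.
- **Gripper:** It is clear of the collar and lever.

**Checks that disagreed**
- **Perch area:** The before/after picture difference there was not small (mean 19.6, max 128). I put it down to the arm's changed shadow, but I did not view that picture before handing in.
- **Cup distance:** It measured 85–86 mm from the post's axis, where about 90 mm was expected. The cup was picked by eye, and I did not use that distance for any move.

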